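# Pry the sprung clip off a trolley wheel's axle

## Task

Take the red-handled hooked pick from its stand, put its hook down through the eye of the brass spring clip and pull the clip sideways out of the axle groove, gently and only with the pick, never with the fingers. Leave the freed clip lying on the wheel, well clear of the axle, and lay the pick back in its stand as it was. The pick's shank is bent, so feel for the eye rather than trusting its shape: do not force the clip or press hard on the wheel, and leave the screwdriver, torch and dish of screws where they are.

Things in the scene. Friction and masses are not known exactly. Their poses are not given: they have to be found in the camera images.
- wheel: Grey plastic trolley wheel with black tyre (150 mm across) lying flat, fixed on a 12 mm brown wooden offcut. Origin: on the axle axis, on the table; z up. Flat hub face 44 mm above the origin, out to 56 mm radius; the tyre around it rises to 48 mm.
- axle (a point): Centre of the top of the wheel's fixed upright steel axle, 58 mm above the wheel's origin. Axle head: radius 11 mm, 5.5 mm high. Under it the groove: neck radius 8 mm, 5.5 mm high. Under that a steel washer, radius 12 mm, its top 47 mm and its underside 44 mm above the wheel's origin (on the hub face).
- clip: Loose brass-coloured clip of round wire 3.5 mm thick, sprung into the axle groove on the washer. Origin: ring centre (on the axle axis when seated), underside; z up; +x points from the ring to its eye. Open at -x: pulled along +x by the eye (3 to 8 N) its sprung arms spread, it snaps free after some 10 mm and is wholly clear with its origin 22 mm from the axle axis. It can turn about the axle.
- clip_eye (a point): Middle of the clip's closed eye, 17 mm along the clip's +x from its origin, at half the wire's height. The eye is a slot in plan, seen from above: inside it is free from 11.75 to 22 mm along the clip's x (the axle head covers none of it) and 6 mm wide. It overhangs the washer: the hub face lies 3 mm below the clip's underside there.
- pick: Loose hooked pick lying level in its stand. Origin: centre of the red handle, a square bar 110 mm long (along x), 14 mm wide and 14 mm high; z up. The steel shank runs on along +x from the handle's front end and ends in a hook bent straight down.
- pick_front (a point): Centre of the front end of the pick's handle, where the 4 mm thick shank leaves it. If straight, the hook stands 33 mm further along the pick's +x, its round end 44 mm below the handle's centre line. But the old shank is bent, by an unmeasured amount that differs each time and stays while working: the hook's end may be up to 8 mm to the left or right (y) and up to 3 mm higher or lower.
- stand: Fixed brown wooden stand for the pick. Origin: centre of its underside on the table; x along the pick as it lies (same direction as the pick's x), z up. Base 110 x 60 x 8 mm; two uprights 10 mm thick at x = -40 and +40 mm, each with a notch 22 mm wide whose floor is 44 mm high between cheeks reaching 55 mm. The pick's origin rests 51 mm above the stand's origin.
- screwdriver: Loose screwdriver lying on the table at the left, not part of the job; origin under its middle.
- torch: Loose yellow torch, 150 mm high, 54 mm across, standing on its head at the right, not part of the job; origin at the centre of its underside.
- dish: Loose white ceramic dish of screws, 104 mm across, 30 mm high, beyond the wheel and stand, not part of the job; origin at the centre of its underside.

How it is judged:
On the way, in this order (a step that is already met when the one before it is completed fails the run):
1. the pick, lifted out of its stand, bears on the clip while the clip is still in its groove (contact force between pick and clip above 1 N and horizontal distance between clip and wheel below 0.008 m and distance between pick and stand above 0.07 m), for 0.04 s.
2. the clip is out of the groove and clear of the axle, pulled by the pick (horizontal distance between clip and wheel above 0.0185 m and horizontal distance between pick and wheel below 0.16 m and distance between pick and stand above 0.07 m), for 0.1 s.
At the end, for the whole second after the job is handed in: The clip lies still on the wheel with its centre 18.5 to 70 mm from the axle axis, and the pick lies still and level in both notches of its stand (horizontal distance between clip and wheel between 0.0185 and 0.07 m and z of clip in the frame of wheel between 0.038 and 0.062 m and linear speed of each of clip, pick below 0.02 m/s and distance between pick and stand below 0.065 m and z of pick in the frame of stand between 0.046 and 0.056 m and angle between the x axis of pick and the x axis of stand, either way round below 0.15 rad); the robot touches nothing.
It fails at once if the fingers or arm touch the clip (contact force between any of the fingers, the arm and clip above 0.5 N).
It fails at once if the pick bears on the clip with more than 12 N (contact force between pick and clip above 12 N).
It fails at once if the pick presses on the wheel with more than 8 N (contact force between pick and wheel above 8 N).
It fails at once if the screwdriver, torch or dish is moved more than 20 mm (distance of any of screwdriver, torch, dish from where it was at the start of the episode above 0.02 m).
It also fails if it takes over 61 s, if anything falls off the work surface, if the arm or the gripper's body presses on something with over 40 N, if the wrist force passes 120 N, or if a joint passes its speed limit or range.

## Robot

A 6-joint arm with a two-finger parallel gripper is mounted at the origin on the work surface. World frame = base frame: x ahead of the robot, y to its left, z up, the work surface at z = 0. Lengths are in m, angles in rad, forces in N, time in s.
With the tool pointing down it reaches from about 0.375 to 0.9 m from the base axis. Payload 3.1 kg.
Tool frame: the origin (TCP) lies on the centre line of the jaws, within the pads' length; the fingertips stand 11 mm ahead of it and the grasp point (between the pads) lies 8 mm behind it; x points along the fingers, y is the direction in which the jaws open and shut, and the axes are right-handed (so a half turn about x gives the same grasp; the last joint's range is limited). The gripper opens to 87 mm and grips with 3 to 60 N. Pads are 19 mm wide; open, the fingers measure 117 mm over their backs; the gripper's body (75 mm by 190 mm) begins 51 mm behind the grasp point.
Start: joints at [-1.433, 0.527, 1.433, -0, 1.181, -0.178], TCP at [0.195, -0.594, 0.234] pointing down, gripper open.
Joint ranges: [-3.08, 3.08], [-0.75, 2.2], [0.22, 2.44], [-1.43, 4.57], [0, 2.65], [-2.85, 2.85]. Speed limits (rad/s): [2.79, 2.79, 3.14, 3.14, 3.14, 3.14].

## Interface

Orientations are given as a unit quaternion [x, y, z, w].
In Python, from rig import robot, camera, camera_info gives the robot as it stands.
- The arm moves only by the shell command python3 -m inch 'ROWS' [FORCE]. ROWS is JSON, a list that holds one entry, the list of rows, each a list of 5 numbers: the shift along the tool's x, y, z in cm, then the turn about the tool's x in rad, then the opening, from 0 (shut) to 1 (fully open). A call has 1 to 8 rows; each row shifts and turns the pose as measured when the row begins, along the tool's axes as they then stand; what a row does not reach is not made up. A row lasts 1/12 s, in which the tool goes at most 41.7 mm and 7.16 degrees, less where a joint would pass 70% of its speed; a pose out of reach is approached as far as the arm can. A call with a gripper value outside its range is refused whole. The fingers move at their own pace and stop on an object; FORCE is the grip in N (left out, the last holds). Time passes only in rows, so rows that do not move let the fingers close. It gives the time, the measured TCP pose, the force and the opening at its end, in the units of the state.
- robot.get_obs(): the state, without advancing time (a new reading comes with each control period).
- camera(name): name is "scene" or "top" or "wrist"; returns the picture (420x560x3 uint8, red, green, blue); there is no depth.
- camera_info(name): a dict with "camera_matrix" (3x3 intrinsics, pixels), "rvec" (rotation vector, rad) and "tvec" (3), from world to camera coordinates, as OpenCV has them. Camera axes: x right, y down, z forward; pixel columns grow to the right and rows downward; lengths in m; the calibration is good to about 2 mm. A picture is of the moment at which its call begins: read the wrist's pose just before it. camera_info takes no time and is no camera call; for the wrist camera it gives the pose at the moment of the call.
- robot.hand_in(): hands the job in, once; it reports no verdict.
The state is a dict: "time": time; "q": joint angles; "joint_velocities": joint speeds; "joint_torque": joint torques, N m; "position": TCP position; "tool_rot": TCP orientation; "ft_force": force on the tool from outside, world axes, zero at the start; "moment": the same for the moment, N m; "grip_width": finger opening in m.
Only numpy, scipy, OpenCV 4.12 (cv2) and the standard library are available. Lean on these libraries where they do the work, as an engineer would, in place of code of your own. Each camera call takes 0.05 s, during which the arm holds its last target. There are 200 camera calls.

## Working session

There is one attempt and no reset: what is moved stays moved. The work goes in short steps, Python scripts to look and compute and a shell command to move; the robot and the scene stay as the last step left them, time stands still between calls to the robot, and variables do not carry over. Pictures are saved under pics/ and viewed, about 8 in all and at most 12, crops included, and the job is handed in when it is done.

```bash
mkdir -p pics; ls; python3 - <<'E'
from rig import robot,camera,camera_info
import cv2,numpy as np
o=robot.get_obs();print({k:np.round(v,3) for k,v in o.items()})
for n in ("scene","top"):
    cv2.imwrite(f"pics/{n}0.png",camera(n)[:,:,::-1]); i=camera_info(n);print(n,{k:np.round(v,4).tolist() for k,v in i.items()})
E
```

```text
pics
{'time': np.float64(0.0), 'q': array([-1.433,  0.528,  1.434, -0.   ,  1.181, -0.178]), 'joint_velocities': array([-0.002, -0.002,  0.   ,  0.   , -0.   , -0.   ]), 'joint_torque': array([ -0.   , -44.004, -17.659,   0.063,   0.058,  -0.   ]), 'position': array([ 0.195, -0.593,  0.233]), 'tool_rot': array([ 0.698,  0.112, -0.698,  0.111]), 'ft_force': array([ 1.037,  0.719, -0.191]), 'moment': array([0.015, 0.004, 0.001]), 'grip_width': np.float64(0.087)}
scene {'camera_matrix': [[393.6047, 0.0, 281.7916], [0.0, 393.6047, 208.725], [0.0, 0.0, 1.0]], 'rvec': [0.9339, 2.5923, -0.9535], 'tvec': [0.4364, -0.2528, 1.2891]}
top {'camera_matrix': [[395.8213, 0.0, 271.5901], [0.0, 395.8213, 212.1435], [0.0, 0.0, 1.0]], 'rvec': [2.1633, -2.2156, 0.0922], 'tvec': [-0.0041, 0.5866, 1.0714]}
```

View pics/top0.png

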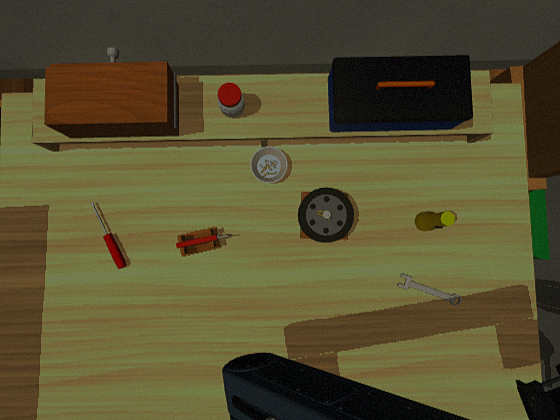

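View pics/scene0.png

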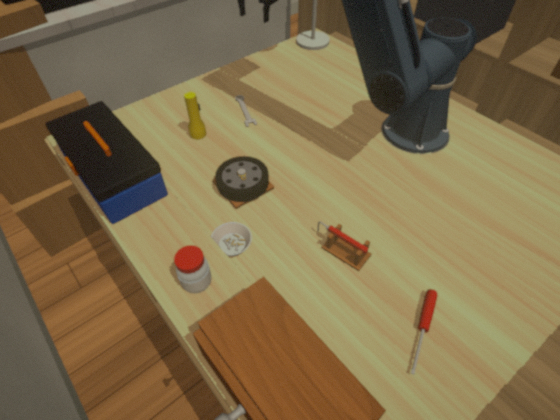

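The top view shows the pick at about (200,241), with its hook to the right at (237,236). The wheel is at (327,215), with the clip eye apparently to its left. I'll zoom in on both and project to world coordinates.

```bash
cat > h.py <<'E'
from rig import robot,camera,camera_info
import cv2,numpy as np
from scipy.spatial.transform import Rotation as R
def ray(n,uv,z,i=None):
    i=i or camera_info(n); K=np.array(i["camera_matrix"]);M=R.from_rotvec(np.ravel(i["rvec"])).as_matrix();t=np.ravel(i["tvec"])
    c=-M.T@t; d=M.T@np.linalg.inv(K)@np.array([*uv,1.]); return c+d*(z-c[2])/d[2]
def proj(n,P,i=None):
    i=i or camera_info(n); return cv2.projectPoints(np.atleast_2d(np.array(P,float)),np.ravel(i["rvec"]),np.ravel(i["tvec"]),np.array(i["camera_matrix"]),None)[0].reshape(-1,2)
def crop(img,x,y,w,h,s,name):
    cv2.imwrite(name,cv2.resize(img[y:y+h,x:x+w,::-1],None,fx=s,fy=s,interpolation=cv2.INTER_CUBIC))
E
python3 - <<'E'
from h import *
im=cv2.imread("pics/top0.png")
a=cv2.resize(im[215:265,165:245],None,fx=8,fy=8,interpolation=2)[:300]
a=cv2.resize(im[222:259,165:245],None,fx=8,fy=8,interpolation=2)
b=cv2.resize(im[195:233,290:370],None,fx=8,fy=8,interpolation=2)
cv2.imwrite("pics/tc.png",np.vstack([a,b]))
hsv=cv2.cvtColor(im,cv2.COLOR_BGR2HSV);m=((hsv[...,0]<8)|(hsv[...,0]>172))&(hsv[...,1]>180)&(hsv[...,2]>90)
m[:,:165]=0;m[:,245:]=0;m[:225]=0;m[265:]=0
ys,xs=np.nonzero(m);P=np.array([ray("top",(x,y),.055)[:2] for x,y in zip(xs,ys)]);c=P.mean(0);u,s,v=np.linalg.svd(P-c);t=(P-c)@v[0]
print("handle",c,v[0],t.min(),t.max(),len(xs))
E
```

```text
handle [0.51153245 0.18467825] [ 0.18302959 -0.9831074 ] -0.054044238088857575 0.05382065189172368 197
```

View pics/tc.png

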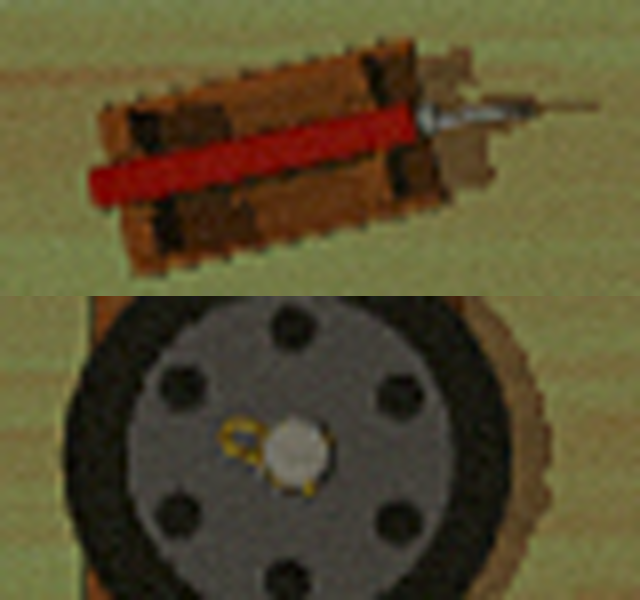

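```bash
cat >> h.py <<'E'
def plan(p,ydir=None):
    o=robot.get_obs();M=R.from_quat(o["tool_rot"]).as_matrix()
    d=np.array(p)-o["position"]; tw=0
    if ydir is not None:
        y=np.array([*ydir,0.]);y/=np.linalg.norm(y)
        if y@M[:,1]<0:y=-y
        tw=np.arctan2(y@M[:,2],y@M[:,1])
        M2=M@R.from_rotvec([tw,0,0]).as_matrix()
    else: M2=M
    print("t",round(float(o["time"]),2),"pos",np.round(o["position"],4),"F",np.round(o["ft_force"],2),"w",round(float(o["grip_width"]),4),"tilt",np.round(M[:,0],4),"y",np.round(M[:,1],4))
    print("turn",round(float(tw),4),"then cm tool",np.round(M2.T@d*100,2), "joint6",round(float(o["q"][5]),2))
E
python3 - <<'E'
from h import *
ax=ray("top",((296.5)/8-.5+290,(156.5)/8-.5+195),.058);ey=ray("top",(242.5/8-.5+290,144.5/8-.5+195),.0488)
wc=ray("top",(288.5/8-.5+290,159/8-.5+195),.046)
print("axle",ax,"eye",ey,"wheel",wc,"eyedir",(ey-ax)[:2],np.linalg.norm((ey-ax)[:2]),np.degrees(np.arctan2(ey[1]-ax[1],ey[0]-ax[0])))
hk=ray("top",(532.5/8-.5+165,108/8-.5+222),.05);print("hooktop",hk)
c=np.array([.5115,.1847]);v=np.array([.183,-.983]);r=hk[:2]-c;print("hook along",r@v,"left",r@[-v[1],v[0]])
plan([.5115,.1847,.20],[.983,.183])
print(camera_info("wrist"))
E
```

```text
axle [ 0.57512449 -0.16438184  0.058     ] eye [ 0.58020013 -0.1477007   0.0488    ] wheel [ 0.57512061 -0.16346421  0.046     ] eyedir [0.00507564 0.01668115] 0.01743625130309949 73.07634348520016
hooktop [0.52557267 0.0920748  0.05      ]
hook along 0.09362586932847204 left -0.003116973467308659
t 0.1 pos [ 0.1946 -0.5932  0.2327] F [-0.8   0.54  0.39] w 0.0866 tilt [-3.e-04  2.e-03 -1.e+00] y [ 0.3115 -0.9502 -0.002 ]
turn -1.4381 then cm tool [  3.41  45.39 -70.67] joint6 -0.18
{'camera_matrix': array([[298.43782282,   0.        , 275.46676623],
       [  0.        , 298.43782282, 206.27281685],
       [  0.        ,   0.        ,   1.        ]]), 'rvec': array([-2.3643106 ,  1.71260836,  0.22923805]), 'tvec': array([-0.62401405, -0.0313257 ,  0.38977098])}
```

```bash
python3 -m inch '[[[0,-3.05,-2.59,-0.12,1],[0,-2.7,-2.94,-0.12,1],[0,-2.34,-3.24,-0.12,1],[0,-1.94,-3.5,-0.12,1],[0,-1.5,-3.7,-0.12,1],[0,-1.05,-3.86,-0.12,1],[0,-0.6,-3.96,-0.12,1],[0,-0.1,-4,-0.12,1]]]'; python3 -c "
from h import *
plan([.5115,.1847,.20],[.983,.183])"
```

```text
time: 0.77
position: [0.3108, -0.2931, 0.2277]
tool_rot: [-0.561, -0.43, 0.562, -0.43]
ft_force: [1.8, 0.4, -0.0]
grip_width: 0.0874
t 0.77 pos [ 0.3108 -0.2931  0.2277] F [ 1.78  0.42 -0.05] w 0.0874 tilt [-0.0012 -0.0019 -1.    ] y [ 9.653e-01 -2.610e-01 -7.000e-04]
turn -0.4481 then cm tool [  2.66  28.48 -43.3 ] joint6 -0.75
```

```bash
python3 -m inch '[[[0.2,0.53,-3.96,-0.112,1],[0.2,0.97,-3.88,-0.112,1],[0.2,1.4,-3.75,-0.112,1],[0.2,1.8,-3.57,-0.112,1],[0.2,2.2,-3.34,0,1],[0.2,2.2,-3.34,0,1],[0.2,2.2,-3.34,0,1],[0.2,2.2,-3.34,0,1]]]'; python3 -c "
from h import *
plan([.5115,.1847,.20],[.983,.183])"
```

```text
time: 1.43
position: [0.4302, 0.0177, 0.2106]
tool_rot: [0.445, 0.549, -0.446, 0.549]
ft_force: [0.9, -0.6, 0.5]
grip_width: 0.0867
t 1.43 pos [0.4302 0.0177 0.2106] F [ 0.86 -0.59  0.48] w 0.0867 tilt [-0.0011 -0.0016 -1.    ] y [ 0.9785  0.206  -0.0014]
turn 0.0234 then cm tool [  1.02  11.05 -14.93] joint6 -0.42
```

```bash
python3 -m inch '[[[0.2,2.2,-2.99,0.023,1],[0.2,2.2,-2.99,0,1],[0.2,2.2,-2.99,0,1],[0.2,2.2,-2.99,0,1],[0.2,2.2,-2.99,0,1],[0,0,0,0,1],[0,0,0,0,1]]]'; python3 -c "
from h import *
plan([.5115,.1847,.20],[.983,.183])
i=camera_info('wrist');im=camera('wrist');cv2.imwrite('pics/w1.png',im[:,:,::-1])
print(proj('wrist',[[.5115,.1847,.058],[.5115+.055*.183,.1847-.055*.983,.058]],i))
hsv=cv2.cvtColor(im,cv2.COLOR_RGB2HSV);m=((hsv[...,0]<8)|(hsv[...,0]>172))&(hsv[...,1]>180)&(hsv[...,2]>90)
n,l,s,_=cv2.connectedComponentsWithStats(m.astype(np.uint8));k=1+s[1:,4].argmax();print(s[k])
ys,xs=np.nonzero(l==k);P=np.array([ray('wrist',(x,y),.058,i)[:2] for x,y in zip(xs,ys)]);r=cv2.minAreaRect((P*1000).astype(np.float32));print(r)"
```

```text
time: 2.02
position: [0.5124, 0.2036, 0.1974]
tool_rot: [0.449, 0.547, -0.449, 0.546]
ft_force: [-0.6, -0.3, 0.0]
grip_width: 0.0872
t 2.02 pos [0.5124 0.2036 0.1974] F [-0.62 -0.33  0.03] w 0.0872 tilt [-1.5e-03  3.0e-04 -1.0e+00] y [ 0.981   0.194  -0.0014]
turn 0.0111 then cm tool [-0.26 -0.44  1.84] joint6 -0.02
[[270.95956619 216.78693173]
 [270.58825942 266.05710712]]
[ 265  161   14  103 1335]
((511.5690002441406, 187.28274536132812), (13.226885795593262, 108.00272369384766), 10.657938003540039)
```

View pics/w1.png

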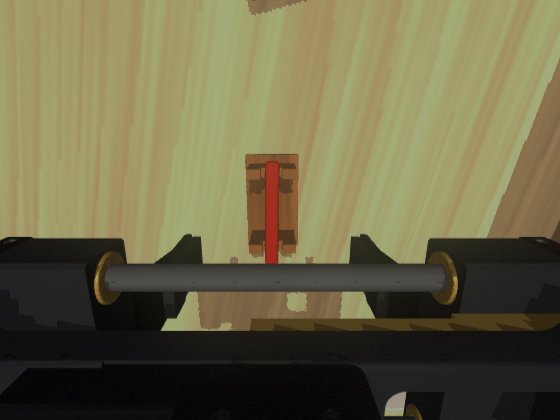

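The wrist view shows the handle at u≈271, from v=161 to 264. It lies 10.7° off world y, centred near (0.5115, 0.1865), which agrees with the top view. Going down to grasp.

```bash
python3 -m inch '[[[2,-0.4,1.4,0.011,1],[2,0,0,0,1],[2,0,0,0,1],[2,0,0,0,1],[0.5,0,0,0,1],[0,0,0,0,1]]]'; python3 -c "
from h import *
plan([.5115,.1862,.043],[.983,.184])"
```

```text
time: 2.57
position: [0.5097, 0.1821, 0.1115]
tool_rot: [0.454, 0.542, -0.454, 0.542]
ft_force: [-0.2, -0.1, 0.2]
grip_width: 0.087
t 2.57 pos [0.5097 0.1821 0.1115] F [-0.22 -0.09  0.15] w 0.087 tilt [-2.e-04 -0.e+00 -1.e+00] y [ 9.845e-01  1.751e-01 -2.000e-04]
turn -0.009 then cm tool [ 6.85  0.26 -0.37] joint6 -0.04
```

```bash
python3 -m inch '[[[1.5,0.25,-0.3,-0.009,1],[1.5,0,0,0,1],[1.5,0,0,0,1],[1.2,0,0,0,1],[0.5,0,0,0,1],[0,0,0,0,1]]]'; python3 -c "
from h import *
plan([.5115,.1862,.043],[.983,.184])"
```

```text
time: 3.07
position: [0.5148, 0.1814, 0.0537]
tool_rot: [0.455, 0.541, -0.451, 0.545]
ft_force: [0.0, -0.5, -0.2]
grip_width: 0.0869
t 3.07 pos [0.5148 0.1814 0.0537] F [ 0.04 -0.51 -0.22] w 0.0869 tilt [ 7.5e-03  5.0e-04 -1.0e+00] y [0.984  0.1781 0.0074]
turn -0.0059 then cm tool [ 1.07 -0.25 -0.53] joint6 -0.04
```

```bash
python3 -m inch '[[[0.5,-0.25,-0.5,-0.006,1],[0.5,0,0,0,1],[0,0,0,0,1],[0,0,0,0,1]]]'; python3 -c "
from h import *
plan([.5115,.1862,.043],[.983,.184])"
```

```text
time: 3.4
position: [0.5131, 0.186, 0.0461]
tool_rot: [0.455, 0.541, -0.449, 0.547]
ft_force: [0.3, 0.1, -0.5]
grip_width: 0.0869
t 3.4 pos [0.5131 0.186  0.0461] F [ 0.32  0.09 -0.46] w 0.0869 tilt [ 0.0125  0.0012 -0.9999] y [0.9829 0.1837 0.0125]
turn -0.0003 then cm tool [ 0.31 -0.15 -0.05] joint6 -0.04
```

```bash
python3 -m inch '[[[0.3,-0.15,0,0,1],[0,0,0,0,0.5],[0,0,0,0,0.3],[0,0,0,0,0.1],[0,0,0,0,0.05],[0,0,0,0,0],[0,0,0,0,0]]]' 30;python3 -m inch '[[[0,0,0,0,0],[0,0,0,0,0],[0,0,0,0,0]]]' 40; python3 -c "
from h import *
plan([.5115,.1862,.043],[.983,.184])"
```

```text
time: 3.98
position: [0.5123, 0.186, 0.0441]
tool_rot: [0.455, 0.54, -0.448, 0.548]
ft_force: [0.4, -0.8, -0.3]
grip_width: 0.0548
time: 4.23
position: [0.5124, 0.186, 0.0441]
tool_rot: [0.455, 0.54, -0.448, 0.548]
ft_force: [0.7, -0.2, -0.3]
grip_width: 0.0352
t 4.23 pos [0.5124 0.186  0.0441] F [ 0.7  -0.2  -0.27] w 0.0352 tilt [ 0.015   0.0015 -0.9999] y [0.9828 0.1842 0.0151]
turn 0.0002 then cm tool [ 0.11 -0.08 -0.03] joint6 -0.04
```

Still closing.

```bash
python3 -m inch '[[[0,0,0,0,0],[0,0,0,0,0],[0,0,0,0,0],[0,0,0,0,0],[0,0,0,0,0],[0,0,0,0,0]]]' 40; python3 -m inch '[[[-0.5,0,0,0,0],[-1,0,0,0,0],[-1,0,0,0,0],[-1.5,0,0,0,0],[-1.5,0,0,0,0],[-1.5,0,0,0,0],[0,0,0,0,0],[0,0,0,0,0]]]'; python3 -c "
from h import *
plan([.5115,.1862,.143],[.983,.184])"
```

```text
time: 4.73
position: [0.5124, 0.186, 0.0441]
tool_rot: [0.455, 0.54, -0.448, 0.548]
ft_force: [-0.3, -0.3, 0.4]
grip_width: 0.0137
time: 5.4
position: [0.5106, 0.1859, 0.1212]
tool_rot: [0.455, 0.54, -0.448, 0.548]
ft_force: [0.1, -0.1, -1.2]
grip_width: 0.0138
t 5.4 pos [0.5106 0.1859 0.1212] F [ 0.06 -0.12 -1.15] w 0.0138 tilt [ 0.0151  0.0016 -0.9999] y [0.9828 0.1842 0.0151]
turn 0.0002 then cm tool [-2.17  0.13 -0.01] joint6 -0.04
```

```bash
python3 -m inch '[[[-0.3,0,0,0.1,0],[-0.3,0,0,0.12,0],[0,0,0,0.12,0],[0,0,0,0.12,0],[0,0,0,0,0],[0,0,0,0,0]]]' 60; python3 -c "
from h import *
plan([.6097,-.0648,.127],[.956,-.292])"
```

```text
time: 5.9
position: [0.5086, 0.1856, 0.1263]
tool_rot: [0.571, 0.42, -0.564, 0.424]
ft_force: [1.0, -0.4, -0.5]
grip_width: 0.0132
t 5.9 pos [0.5086 0.1856 0.1263] F [ 0.98 -0.44 -0.49] w 0.0132 tilt [ 0.0125  0.0013 -0.9999] y [ 0.9576 -0.2879  0.0116]
turn 0.0045 then cm tool [2.000e-02 1.698e+01 2.100e+01] joint6 0.44
```

```bash
python3 -m inch '[[[0,1.2,1.4,0,0],[0,2.2,2.7,0,0],[0,2.2,2.7,0,0],[0,2.2,2.7,0,0],[0,2.2,2.7,0,0],[0,2.2,2.7,0,0],[0,1.2,1.4,0,0],[0,0,0,0,0]]]'; python3 -c "
from h import *
plan([.6097,-.0648,.127],[.956,-.292])"
```

```text
time: 6.57
position: [0.5929, -0.0149, 0.1227]
tool_rot: [0.563, 0.43, -0.559, 0.432]
ft_force: [-0.4, -0.1, -0.9]
grip_width: 0.0137
t 6.57 pos [ 0.5929 -0.0149  0.1227] F [-0.37 -0.13 -0.93] w 0.0137 tilt [ 6.7e-03  7.0e-04 -1.0e+00] y [ 0.9664 -0.257   0.0063]
turn 0.0365 then cm tool [-0.42  3.06  4.28] joint6 0.04
```

```bash
python3 -m inch '[[[-0.4,1,1.3,0.036,0],[0,1,1.3,0,0],[0,0.6,1,0,0],[0,0.3,0.5,0,0],[0,0,0,0,0],[0,0,0,0,0],[0,0,0,0,0]]]'; cat > look.py <<'E'
from h import *
import sys
n=sys.argv[1]
a=camera("top");b=camera("scene")
np.savez(f"pics/{n}.npz",a=a,b=b)
ti=proj("top",[[.5802,-.1477,.05]])[0].astype(int);si=proj("scene",[[.5802,-.1477,.05]])[0].astype(int)
print("top crop",ti-[25,15],"scene crop",si-[25,18])
A=cv2.resize(a[ti[1]-15:ti[1]+15,ti[0]-25:ti[0]+30,::-1],None,fx=10,fy=10,interpolation=2)
B=cv2.resize(b[si[1]-18:si[1]+12,si[0]-25:si[0]+30,::-1],None,fx=10,fy=10,interpolation=2)
cv2.imwrite(f"pics/{n}.png",np.vstack([A,B]))
E
python3 -c "
from h import *
plan([.6097,-.0648,.127],[.956,-.292])"; python3 look.py k1
```

```text
time: 7.15
position: [0.6063, -0.0628, 0.1235]
tool_rot: [0.567, 0.425, -0.566, 0.421]
ft_force: [-0.4, 0.6, -1.2]
grip_width: 0.0134
t 7.15 pos [ 0.6063 -0.0628  0.1235] F [-0.44  0.6  -1.23] w 0.0134 tilt [-0.002   0.0049 -1.    ] y [ 0.959  -0.2835 -0.0033]
turn 0.009 then cm tool [-0.35  0.38  0.09] joint6 -0.0
top crop [294 197] scene crop [218 158]
```

View pics/k1.png

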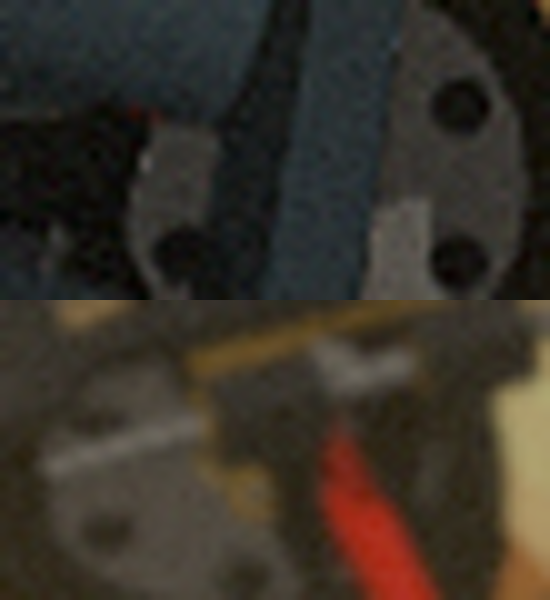

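The arm hides the clip in the top view and the scene crop is ambiguous. I'll take a wider scene crop with predicted points beside it, and also crop the wrist view.

```bash
python3 - <<'E'
from h import *
b=np.load("pics/k1.npz")["b"]
w=camera("wrist"); cv2.imwrite("pics/w2full.png",w[:,:,::-1])
B=cv2.resize(b[130:230,180:313,::-1],None,fx=6,fy=6,interpolation=2)
cv2.imwrite("pics/k1b.png",B)
o=robot.get_obs();T=o["position"];u=np.array([-.284,-.959,0]);h=T+[0,0,.008]
pts={"hc":h,"front":h+.055*u,"hooktop":h+.088*u,"hookend":h+.088*u-[0,0,.044],"axle":[.5751,-.1640,.058],"eye":[.5802,-.1477,.0488]}
for k,p in pts.items():
    q=proj("scene",[p])[0];print(k,np.round((q-[180,130])*6),np.round(p,4), "wrist",np.round(proj("wrist",[p])[0]))
E
```

```text
hc [435. 283.] [ 0.6064 -0.0626  0.1316] wrist [275. 267.]
front [390. 199.] [ 0.5908 -0.1154  0.1316] wrist [275. 354.]
hooktop [365. 151.] [ 0.5814 -0.147   0.1316] wrist [275. 400.]
hookend [373. 225.] [ 0.5814 -0.147   0.0876] wrist [275. 348.]
axle [368. 245.] [ 0.5751 -0.164   0.058 ] wrist [274. 341.]
eye [382. 284.] [ 0.5802 -0.1477  0.0488] wrist [274. 317.]
```

View pics/k1b.png

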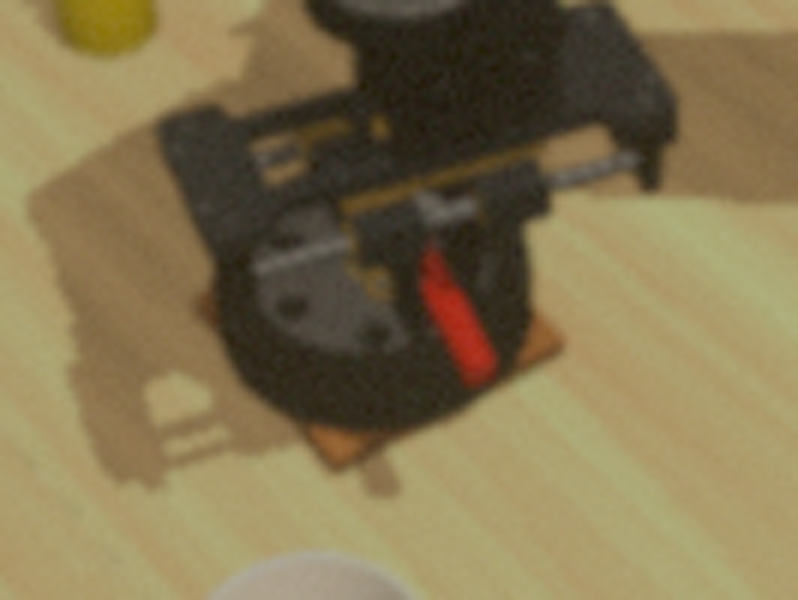

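The scene view shows the eye at crop (378,285), as predicted, but the fingers hide the hook. I'll turn the pick about 146° so the hook points away from the robot towards the scene camera. I can then see the hook and pull outward in the open.

```bash
python3 -m inch '[[[-0.5,0,0,-0.12,0],[-0.5,0,0,-0.12,0],[-0.2,0,0,-0.12,0],[0,0,0,-0.12,0],[0,0,0,-0.12,0],[0,0,0,-0.12,0],[0,0,0,-0.12,0],[0,0,0,-0.12,0]]]' >/dev/null; python3 -m inch '[[[0,0,0,-0.12,0],[0,0,0,-0.12,0],[0,0,0,-0.12,0],[0,0,0,-0.12,0],[0,0,0,-0.12,0],[0,0,0,-0.12,0],[0,0,0,-0.12,0],[0,0,0,-0.12,0]]]'; python3 -c "
from h import *
u=np.array([np.cos(np.radians(40)),np.sin(np.radians(40))]);rt=np.array([u[1],-u[0]])
t=np.array([.5802,-.1477])-.088*u-.004*rt;print(t)
plan([*t,.13],[-.6428*1,.766])
o=robot.get_obs();print(o['q'])"
```

```text
time: 8.63
position: [0.6029, -0.0513, 0.1373]
tool_rot: [-0.047, 0.707, 0.053, 0.704]
ft_force: [-0.2, -0.7, -0.7]
grip_width: 0.0134
[ 0.51021694 -0.20120113]
t 8.63 pos [ 0.6029 -0.0513  0.1373] F [-0.15 -0.75 -0.7 ] w 0.0134 tilt [-0.0056  0.0073 -1.    ] y [-0.1413  0.9899  0.008 ]
turn -0.5563 then cm tool [  0.67  -5.54 -16.73] joint6 -1.99
[-0.2720821   0.62350494  1.56479136  0.00669822  0.9606421  -1.98857032]
```

```bash
python3 -m inch '[[[0,0,-1,-0.12,0],[0,0,-1.5,-0.12,0],[0,0,-2,-0.12,0],[0,0,-2,-0.02,0],[0,0,-2,0,0],[0,0,-1,0,0],[0,0,0,0,0]]]'; cat > tgt.py <<'E'
from h import *
import sys
o=robot.get_obs();M=R.from_quat(o["tool_rot"]).as_matrix();y=M[:2,1]/np.linalg.norm(M[:2,1]);u=np.array([y[1],-y[0]]);rt=np.array([u[1],-u[0]])
al,ri=map(float,sys.argv[1:3])
print("u deg",np.degrees(np.arctan2(u[1],u[0])))
t=np.array([.5802,-.1477])-al*u-ri*rt
plan([*t,float(sys.argv[3])]);print("q",np.round(o["q"],2))
E
python3 tgt.py .088 .004 .127
```

```text
time: 9.22
position: [0.5141, -0.0858, 0.138]
tool_rot: [-0.188, 0.681, 0.194, 0.68]
ft_force: [-0.5, 0.9, -1.5]
grip_width: 0.0133
u deg 31.378080958199828
t 9.22 pos [ 0.5141 -0.0858  0.138 ] F [-0.48  0.89 -1.47] w 0.0133 tilt [-0.0034  0.0076 -1.    ] y [-0.5207  0.8537  0.0082]
turn 0.0 then cm tool [ 1.03 -8.33 -6.38] joint6 -2.51
q [-0.38  0.53  1.78  0.01  0.84 -2.51]
```

```bash
python3 -m inch '[[[0,-1.5,-1.2,0,0],[0,-2,-1.5,0,0],[0,-2,-1.5,0,0],[0,-1.8,-1.4,0,0],[0,-0.6,-0.4,0,0],[0,0,0,0,0],[0,0,0,0,0]]]'; python3 tgt.py .088 .004 .127; python3 - <<'E'
from h import *
a=camera("top");b=camera("scene");np.savez("pics/k2.npz",a=a,b=b)
A=cv2.resize(a[180:240,280:360,::-1],None,fx=7,fy=7,interpolation=2);B=cv2.resize(b[130:190,200:280,::-1],None,fx=7,fy=7,interpolation=2)
cv2.imwrite("pics/k2.png",np.hstack([A,B])[:,:1120]) if 0 else cv2.imwrite("pics/k2.png",np.vstack([A[:290],B[:300]]))
B2=0
o=robot.get_obs();T=o["position"];y=R.from_quat(o["tool_rot"]).as_matrix()[:,1];u=np.array([y[1],-y[0],0]);h=T+[0,0,.008]
rt=np.array([u[1],-u[0],0])
for k,p in {"front":h+.055*u,"hooktop":h+.088*u+.004*rt,"hookend":h+.088*u-[0,0,.044]+.004*rt,"axle":[.5751,-.1640,.058],"eye":[.5802,-.1477,.0488]}.items():
    print(k,"top",np.round((proj("top",[p])[0]-[280,180]+.5)*7),"scene",np.round((proj("scene",[p])[0]-[200,130]+.5)*7+[0,290]))
E
```

```text
time: 9.8
position: [0.51, -0.1857, 0.1387]
tool_rot: [-0.19, 0.678, 0.194, 0.683]
ft_force: [-0.5, 0.5, -1.4]
grip_width: 0.0134
u deg 31.5048332217477
t 9.8 pos [ 0.51   -0.1857  0.1387] F [-0.5   0.49 -1.44] w 0.0134 tilt [ 0.0051  0.0063 -1.    ] y [-0.5226  0.8526  0.0027]
turn 0.0 then cm tool [ 1.16 -0.03 -0.84] joint6 -2.69
q [-0.56  0.55  1.73  0.01  0.86 -2.69]
front top [345. 278.] scene [326. 398.]
hooktop top [303. 193.] scene [281. 452.]
hookend top [286. 203.] scene [292. 540.]
axle top [328. 242.] scene [293. 580.]
eye top [282. 231.] scene [309. 624.]
```

View pics/k2.png

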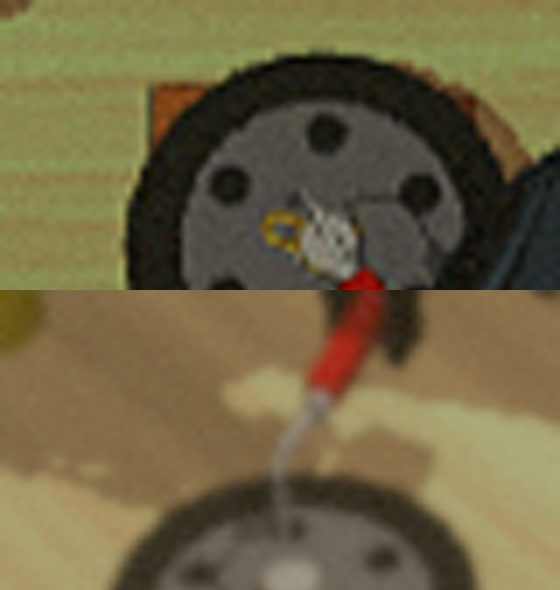

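The top view shows the eye at (283,231), as predicted, with the shank running from about (347,272) to (308,195). The scene view shows the hook going down at u≈280–287, from v=460 to 525. I'll zoom in further to fix the hook's ends.

```bash
python3 - <<'E'
from h import *
z=np.load("pics/k2.npz")
A=z["a"][203:223,315:335,::-1];B=z["b"][140:175,228:268,::-1]
f=lambda I,s:cv2.resize(cv2.convertScaleAbs(I,alpha=1.6),None,fx=s,fy=s,interpolation=cv2.INTER_CUBIC)
A=f(A,20);B=f(B,10);A=cv2.copyMakeBorder(A,0,0,0,0,0)
C=np.zeros((400,800,3),np.uint8);C[:400,:400]=A;C[:350,400:]=B
cv2.imwrite("pics/k2z.png",C)
# hi-contrast printing not needed
o=robot.get_obs();T=o["position"];y=R.from_quat(o["tool_rot"]).as_matrix()[:,1];u=np.array([y[1],-y[0],0]);h=T+[0,0,.008];rt=np.array([u[1],-u[0],0])
for k,p in {"front":h+.055*u,"hooktop":h+.088*u+.004*rt,"hookend":h+.088*u-[0,0,.044]+.004*rt,"eye":[.5802,-.1477,.0488]}.items():
    print(k,"top",np.round((proj("top",[p])[0]-[315,203]+.5)*20),"scene",np.round((proj("scene",[p])[0]-[228,140]+.5)*10+[400,0]))
E
```

```text
front top [287. 335.] scene [585.  54.]
hooktop top [165.  91.] scene [522. 132.]
hookend top [117. 121.] scene [537. 257.]
eye top [106. 201.] scene [561. 378.]
```

View pics/k2z.png

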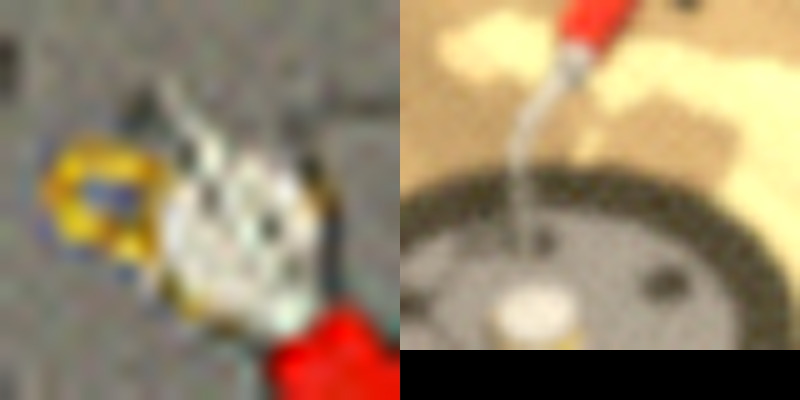

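```bash
python3 -m inch '[[[0,-0.4,-0.1,0,0],[0,-0.4,-0.1,0,0],[1,0,0,0,0],[1,0,0,0,0],[1,0,0,0,0],[0.6,0,0,0,0],[0,0,0,0,0],[0,0,0,0,0]]]'; python3 tgt.py .088 .004 .0945
python3 - <<'E'
from h import *
from scipy.optimize import least_squares
# hook end in world(top-corrected) from scene corrected pixel, given plan from top
o=camera_info("scene")
print("scene plan at heights for corrected hookend", [np.round(ray("scene",((532-400)/10-.5+228,247/10-.5+140),z),4) for z in (.1,.103,.106)])
E
```

```text
time: 10.57
position: [0.512, -0.1878, 0.0975]
tool_rot: [-0.191, 0.679, 0.198, 0.681]
ft_force: [-0.0, 0.2, -1.3]
grip_width: 0.0134
u deg 31.894778334916168
t 10.57 pos [ 0.512  -0.1878  0.0975] F [-0.04  0.19 -1.31] w 0.0134 tilt [ 0.001   0.0099 -1.    ] y [-0.5283  0.849   0.0078]
turn 0.0 then cm tool [ 0.3  0.2 -0.9] joint6 -2.7
q [-0.56  0.62  1.75  0.01  0.78 -2.7 ]
scene plan at heights for corrected hookend [array([ 0.584 , -0.1485,  0.1   ]), array([ 0.5857, -0.1458,  0.103 ]), array([ 0.5874, -0.143 ,  0.106 ])]
```

```bash
python3 -m inch '[[[0,-0.4,0,0,0],[0,0,0,0,0],[0.5,0,0,0,0],[0.4,0,0,0,0],[0,0,0,0,0],[0,0,0,0,0]]]'; python3 tgt.py .088 .004 .0945; python3 -m inch '[[[0,0,0,0,0],[0.2,0,0,0,0],[0.2,0,0,0,0],[0,0,0,0,0]]]'
```

```text
time: 11.07
position: [0.5149, -0.192, 0.088]
tool_rot: [-0.191, 0.678, 0.197, 0.682]
ft_force: [0.2, -0.6, -1.9]
grip_width: 0.0135
u deg 31.87500892551817
t 11.07 pos [ 0.5149 -0.192   0.088 ] F [ 0.19 -0.62 -1.91] w 0.0135 tilt [ 0.0022  0.009  -1.    ] y [-0.5281  0.8492  0.0065]
turn 0.0 then cm tool [-0.65  0.72 -0.91] joint6 -2.7
q [-0.57  0.64  1.74  0.01  0.76 -2.7 ]
time: 11.4
position: [0.515, -0.1921, 0.084]
tool_rot: [-0.192, 0.678, 0.197, 0.682]
ft_force: [0.8, -0.3, -1.0]
grip_width: 0.0136
```

```bash
python3 -m inch '[[[0.2,0,0,0,0],[0.2,0,0,0,0],[0,0,0,0,0]]]'|grep -E 'pos|ft'; python3 -m inch '[[[0.1,0,0,0,0],[0,0,0,0,0]]]'|grep -E 'pos|ft';python3 -m inch '[[[0.1,0,0,0,0],[0,0,0,0,0]]]'|grep -E 'pos|ft'
```

```text
position: [0.5148, -0.1926, 0.0805]
ft_force: [-1.3, 0.4, 3.3]
position: [0.5148, -0.1929, 0.0803]
ft_force: [-1.6, 0.2, 3.1]
position: [0.5147, -0.1929, 0.08]
ft_force: [-2.0, -0.3, 3.8]
```

```bash
python3 -m inch '[[[0.1,0,0,0,0],[0,0,0,0,0]]]'|grep -E 'pos|ft'
```

```text
position: [0.5146, -0.193, 0.0797]
ft_force: [-1.9, -1.3, 4.9]
```

```bash
python3 -m inch '[[[-0.6,0,0,0,0],[-0.7,0,0,0,0],[0,0.35,-0.4,0,0],[0,0.35,-0.4,0,0],[0,0,0,0,0],[0,0,0,0,0]]]'; python3 tgt.py .088 .004 .0945;
```

```text
time: 12.65
position: [0.5035, -0.1905, 0.0928]
tool_rot: [-0.192, 0.678, 0.196, 0.682]
ft_force: [0.0, -0.3, -1.2]
grip_width: 0.0136
u deg 31.918501394419987
t 12.65 pos [ 0.5035 -0.1905  0.0928] F [ 0.01 -0.28 -1.17] w 0.0136 tilt [ 0.0044  0.0072 -1.    ] y [-0.5287  0.8488  0.0038]
turn 0.0 then cm tool [-0.17 -0.03 -0.02] joint6 -2.71
q [-0.57  0.62  1.77  0.01  0.75 -2.71]
```

```bash
cat > zoom.py <<'E'
from h import *
import sys
a=camera("top");b=camera("scene")
f=lambda I,s:cv2.resize(cv2.convertScaleAbs(I,alpha=1.6),None,fx=s,fy=s,interpolation=cv2.INTER_CUBIC)
cv2.imwrite(f"pics/{sys.argv[1]}.png",np.hstack([f(a[203:223,312:332,::-1],20),f(b[155:185,225:255,::-1],13.3333)]))
for k,p in {"eye":[.5802,-.1477,.0488],"axle":[.5751,-.164,.058]}.items():
    print(k,"top",np.round((proj("top",[p])[0]-[312,203]+.5)*20),"scene",np.round((proj("scene",[p])[0]-[225,155]+.5)*13.33+[400,0]))
E
python3 zoom.py k3
```

```text
eye top [166. 201.] scene [655. 304.]
axle top [298. 232.] scene [625. 218.]
```

View pics/k3.png

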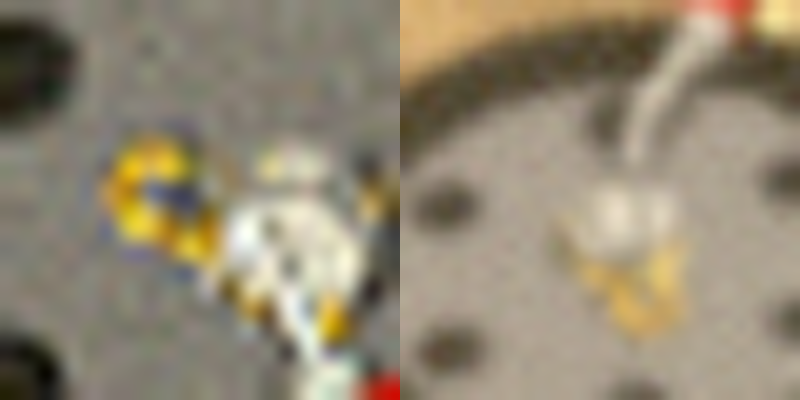

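The top zoom shows the eye at (166,195), and the shank crosses the axle head towards about (225,215), where the hook top over the eye should be. In the scene zoom the hook comes down at u≈640, over the axle head and towards the eye. Both agree, so I'll feel downward.

```bash
python3 -m inch '[[[0.2,0,0,0,0],[0.1,0,0,0,0],[0,0,0,0,0]]]'|grep -E 'pos|ft'; python3 -m inch '[[[0.1,0,0,0,0],[0.1,0,0,0,0],[0,0,0,0,0]]]'|grep -E 'pos|ft'
```

```text
position: [0.5038, -0.1906, 0.0891]
ft_force: [-0.3, -0.9, -0.2]
position: [0.5038, -0.1905, 0.0864]
ft_force: [-0.1, 0.4, -0.5]
```

```bash
python3 -m inch '[[[0.1,0,0,0,0],[0,0,0,0,0]]]'|grep -E 'pos|ft'; python3 tgt.py .088 .004 .084
```

```text
position: [0.5039, -0.1905, 0.0853]
ft_force: [0.6, -0.9, -1.0]
u deg 31.927058472610266
t 13.42 pos [ 0.5039 -0.1905  0.0853] F [ 0.56 -0.87 -1.01] w 0.0134 tilt [ 0.0038  0.0077 -1.    ] y [-0.5288  0.8487  0.0045]
turn 0.0 then cm tool [ 0.13  0.   -0.06] joint6 -2.71
q [-0.57  0.64  1.77  0.01  0.73 -2.71]
```

```bash
python3 -m inch '[[[0.1,0,0,0,0],[0.1,0,0,0,0],[0,0,0,0,0]]]'|grep -E 'pos|ft'; python3 tgt.py .088 .004 .084
```

```text
position: [0.504, -0.1906, 0.0831]
ft_force: [-0.4, 1.0, -0.8]
u deg 31.927039035833207
t 13.67 pos [ 0.504  -0.1906  0.0831] F [-0.38  1.01 -0.82] w 0.0134 tilt [ 0.0039  0.0076 -1.    ] y [-0.5288  0.8487  0.0043]
turn 0.0 then cm tool [-0.09  0.01 -0.06] joint6 -2.71
q [-0.57  0.64  1.77  0.01  0.73 -2.71]
```

```bash
for i in 1; do python3 -m inch '[[[0,0.1,0.113,0,0],[0,0.1,0.113,0,0],[0,0,0,0,0]]]'|grep -E 'pos|ft'; done; python3 -m inch '[[[0,0.066,0.075,0,0],[0,0,0,0,0]]]'|grep -E 'pos|ft'; python3 -m inch '[[[0,0.066,0.075,0,0],[0,0,0,0,0]]]'|grep -E 'pos|ft'
```

```text
position: [0.5049, -0.1876, 0.0831]
ft_force: [-0.1, -0.3, -1.2]
position: [0.5054, -0.1868, 0.0832]
ft_force: [-0.5, -1.3, -0.8]
position: [0.5057, -0.1865, 0.0834]
ft_force: [0.1, -1.6, -1.2]
```

```bash
python3 -m inch '[[[0,0.066,0.075,0,0],[0,0,0,0,0]]]'|grep -E 'pos|ft'; python3 -m inch '[[[0,0.066,0.075,0,0],[0,0,0,0,0]]]'|grep -E 'pos|ft'
```

```text
position: [0.506, -0.1863, 0.0836]
ft_force: [-1.0, -1.9, -1.2]
position: [0.5061, -0.186, 0.0837]
ft_force: [-1.1, -3.0, -0.4]
```

Resistance is building along the pull axis, so the hook is in the eye. I'll continue gently with a slight downward bias.

```bash
python3 -m inch '[[[0.03,0.1,0.113,0,0],[0,0.07,0.075,0,0]]]'|grep -E 'pos|ft'; python3 -m inch '[[[0.03,0.1,0.113,0,0],[0,0.07,0.075,0,0]]]'|grep -E 'pos|ft'
```

```text
position: [0.5063, -0.1848, 0.0837]
ft_force: [-4.0, -5.9, 0.8]
position: [0.5065, -0.1846, 0.0839]
ft_force: [-3.6, -6.2, 0.8]
```

```bash
python3 -m inch '[[[0.03,0.1,0.113,0,0],[0,0.07,0.075,0,0]]]'|grep -E 'pos|ft'; python3 -m inch '[[[0.03,0.1,0.113,0,0],[0,0.07,0.075,0,0]]]'|grep -E 'pos|ft'
```

```text
position: [0.5068, -0.1844, 0.0842]
ft_force: [-3.1, -5.2, -0.2]
position: [0.507, -0.1841, 0.0844]
ft_force: [-3.5, -4.4, -0.1]
```

```bash
python3 -m inch '[[[0.08,0.12,0.13,0,0],[0.05,0.12,0.13,0,0]]]'|grep -E 'pos|ft'; python3 -m inch '[[[0.05,0.12,0.13,0,0],[0.05,0.12,0.13,0,0]]]'|grep -E 'pos|ft'; python3 tgt.py .088 .004 .083
```

```text
position: [0.5069, -0.1834, 0.0839]
ft_force: [-5.3, -7.7, 3.7]
position: [0.5071, -0.1833, 0.084]
ft_force: [-5.4, -7.7, 3.0]
u deg 31.918994452793633
t 15.58 pos [ 0.5071 -0.1833  0.084 ] F [-5.44 -7.73  3.02] w 0.0134 tilt [-7.000e-04 -1.950e-02 -9.998e-01] y [-0.5287  0.8487 -0.0162]
turn 0.0 then cm tool [ 0.12 -0.45 -0.71] joint6 -2.65
q [-0.54  0.64  1.78 -0.03  0.72 -2.65]
```

The pull is about 9 N with roughly 4 N downward, so the hook end is probably dragging on the hub. I'll ease upward a little and keep pulling.

```bash
python3 -m inch '[[[-0.05,0.03,0.03,0,0]]]'|grep -E 'pos|ft'; python3 -m inch '[[[-0.03,0.1,0.1,0,0]]]'|grep -E 'pos|ft';  python3 tgt.py .088 .004 .083
```

```text
position: [0.5073, -0.184, 0.0849]
ft_force: [-2.2, -3.6, -0.3]
position: [0.5075, -0.1835, 0.0855]
ft_force: [-2.7, -5.0, -1.8]
u deg 31.85562610887749
t 15.75 pos [ 0.5075 -0.1835  0.0855] F [-2.66 -5.01 -1.84] w 0.0135 tilt [ 1.000e-04 -2.260e-02 -9.997e-01] y [-0.5277  0.8492 -0.0192]
turn 0.0 then cm tool [ 0.27 -0.39 -0.73] joint6 -2.65
q [-0.54  0.64  1.77 -0.03  0.72 -2.65]
```

```bash
python3 -m inch '[[[0.05,0.13,0.12,0,0]]]'|grep -E 'pos|ft'; python3 -m inch '[[[0.03,0.13,0.12,0,0]]]'|grep -E 'pos|ft';  python3 -m inch '[[[0.02,0.13,0.12,0,0]]]'|grep -E 'pos|ft'
```

```text
position: [0.5075, -0.1828, 0.0853]
ft_force: [-5.0, -7.4, 1.3]
position: [0.5073, -0.1825, 0.0853]
ft_force: [-5.2, -8.8, 1.4]
position: [0.5073, -0.1823, 0.0854]
ft_force: [-4.6, -8.1, 1.8]
```

```bash
python3 zoom.py k4
```

```text
eye top [166. 201.] scene [655. 304.]
axle top [298. 232.] scene [625. 218.]
```

View pics/k4.png

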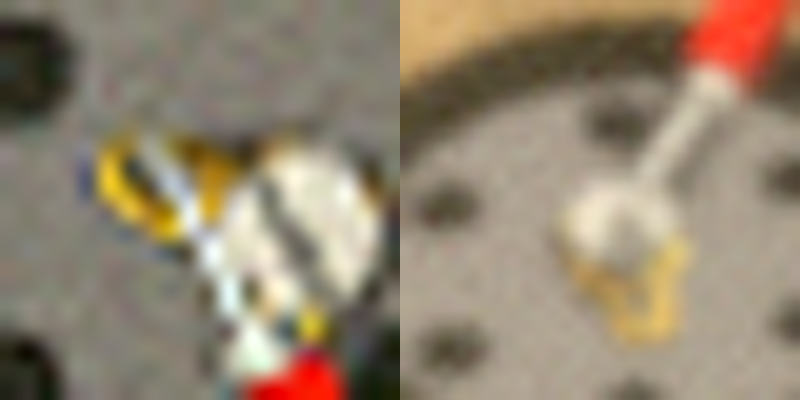

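The hook is inside the eye, at its outer end but toward the +x side. The clip has moved out about 1 mm. I'll ease off, re-centre the hook sideways, then pull straight without pressing down.

```bash
python3 -m inch '[[[-0.03,0.02,-0.06,0,0],[-0.02,0.1,-0.06,0,0]]]'|grep -E 'pos|ft'; python3 -m inch '[[[0,0.12,0,0,0]]]'|grep -E 'pos|ft';  python3 -m inch '[[[0,0.13,0.06,0,0]]]'|grep -E 'pos|ft'
```

```text
position: [0.5064, -0.1836, 0.0864]
ft_force: [0.1, -2.2, -1.7]
position: [0.5061, -0.1829, 0.0865]
ft_force: [-1.3, -4.5, -1.1]
position: [0.5062, -0.182, 0.0865]
ft_force: [-1.8, -6.0, -1.0]
```

```bash
python3 -m inch '[[[0,0.15,0.1,0,0]]]'|grep -E 'pos|ft';python3 tgt.py .088 .004 .083
```

```text
position: [0.5064, -0.181, 0.0866]
ft_force: [-2.4, -8.4, -1.3]
u deg 31.715390882947663
t 16.52 pos [ 0.5064 -0.181   0.0866] F [-2.43 -8.42 -1.27] w 0.0136 tilt [ 0.0024 -0.0345 -0.9994] y [-0.5255  0.8503 -0.0307]
turn 0.0 then cm tool [ 0.39 -0.64 -0.76] joint6 -2.63
q [-0.54  0.63  1.78 -0.04  0.71 -2.63]
```

```bash
python3 -m inch '[[[0,0.14,0.1,0,0]]]'|grep -E 'pos|ft';python3 -m inch '[[[0,0.15,0.1,0,0]]]'|grep -E 'pos|ft';python3 -m inch '[[[0.02,0.15,0.11,0,0]]]'|grep -E 'pos|ft'
```

```text
position: [0.5064, -0.1802, 0.0866]
ft_force: [-4.3, -7.8, -0.1]
position: [0.5063, -0.1795, 0.0867]
ft_force: [-4.5, -8.7, -0.0]
position: [0.5063, -0.179, 0.0866]
ft_force: [-3.9, -8.6, -0.3]
```

```bash
cat > eye.py <<'E'
from h import *
a=camera("top")
g=cv2.cvtColor(a,cv2.COLOR_RGB2HSV)
m=(g[...,0]>14)&(g[...,0]<32)&(g[...,1]>120)&(g[...,2]>60);m[:195]=0;m[226:]=0;m[:,:305]=0;m[:,:340][:, :0]=0;m[:,326:]=0
ys,xs=np.nonzero(m);P=np.array([ray("top",(x,y),.0505)[:2] for x,y in zip(xs,ys)])-[.5751,-.164]
d=P@[.291,.957];print("yellow n",len(xs),"min px",xs.min(),"far along mm",np.round(np.sort(d)[-4:]*1000,1),"centroid",np.round(P.mean(0)*1000,1))
r=((g[...,0]<8)|(g[...,0]>172))&(g[...,1]>180)&(g[...,2]>90);r[:, :310]=0;r[:,360:]=0;r[:205]=0;r[260:]=0
ys,xs=np.nonzero(r);Q=np.array([ray("top",(x,y),.1)[:2] for x,y in zip(xs,ys)]);print("red",cv2.minAreaRect((Q*1000).astype(np.float32)),len(xs))
E
python3 eye.py; python3 - <<'E'
import numpy as np,cv2,sys
sys.argv=["x"]
import h,rig
for n in ("k2",):
    z=np.load(f"pics/{n}.npz")["a"]; src=open("eye.py").read().replace('camera("top")\n','z\n',1); exec(src)
E
python3 tgt.py .088 .004 .083
```

```text
yellow n 28 min px 305 far along mm [27.6 28.3 67.4 68.1] centroid [ 9.2 18.4]
red ((504.5986633300781, -175.03955078125), (106.86102294921875, 10.648078918457031), 26.571266174316406) 15
yellow n 24 min px 317 far along mm [22.4 23.1 23.8 25. ] centroid [ 4.3 15.5]
red ((510.6329345703125, -196.3777618408203), (113.31360626220703, 13.588057518005371), 31.863019943237305) 53
u deg 31.737685025611796
t 16.82 pos [ 0.5063 -0.1789  0.0866] F [-4.03 -7.66  0.11] w 0.0135 tilt [ 0.0017 -0.041  -0.9992] y [-0.5257  0.8499 -0.0358]
turn 0.0 then cm tool [ 0.4  -0.82 -0.87] joint6 -2.61
q [-0.53  0.63  1.79 -0.05  0.7  -2.61]
```

```bash
for i in 1; do python3 -m inch '[[[0.02,0.15,0.1,0,0],[0.02,0.15,0.1,0,0]]]'|grep -E 'pos|ft';python3 -m inch '[[[0.02,0.15,0.1,0,0],[0.02,0.15,0.1,0,0]]]'|grep -E 'pos|ft'; done; python3 eye.py
```

```text
position: [0.5064, -0.1782, 0.0866]
ft_force: [-3.3, -8.6, 1.1]
position: [0.5064, -0.1778, 0.0867]
ft_force: [-4.1, -10.4, 1.9]
yellow n 27 min px 316 far along mm [26.4 27.6 28.3 29. ] centroid [ 5.3 14.7]
red ((549.9335327148438, -148.88192749023438), (1.1418545246124268, 5.753213405609131), 61.59457015991211) 3
```

```bash
python3 -m inch '[[[-0.04,0.09,0.06,0,0]]]'|grep -E 'pos|ft';python3 -m inch '[[[-0.01,0.12,0.09,0,0]]]'|grep -E 'pos|ft';python3 -m inch '[[[0,0.13,0.1,0,0]]]'|grep -E 'pos|ft'
```

```text
position: [0.5064, -0.1781, 0.0873]
ft_force: [-2.5, -7.6, -1.2]
position: [0.5066, -0.1779, 0.0876]
ft_force: [-2.1, -7.5, -0.4]
position: [0.5066, -0.1776, 0.0877]
ft_force: [-3.4, -8.5, -0.2]
```

```bash
python3 -m inch '[[[0,0.14,0.1,0,0]]]'|grep -E 'pos|ft'; python3 eye.py; python3 tgt.py .088 .004 .083
```

```text
position: [0.5065, -0.1772, 0.0878]
ft_force: [-3.4, -9.6, -0.3]
yellow n 29 min px 316 far along mm [26.4 27.6 28.3 29. ] centroid [ 5.8 14.3]
red ((549.7530517578125, -145.5390625), (0.0, 0.0), 0.0) 1
u deg 31.66640763461937
t 17.58 pos [ 0.5065 -0.1771  0.0878] F [-4.16 -9.26 -0.27] w 0.0135 tilt [ 0.0015 -0.0606 -0.9982] y [-0.5243  0.85   -0.0524]
turn 0.0 then cm tool [ 0.56 -0.94 -0.97] joint6 -2.58
q [-0.52  0.63  1.79 -0.08  0.69 -2.58]
```

```bash
python3 zoom.py k5
```

```text
eye top [166. 201.] scene [655. 304.]
axle top [298. 232.] scene [625. 218.]
```

View pics/k5.png

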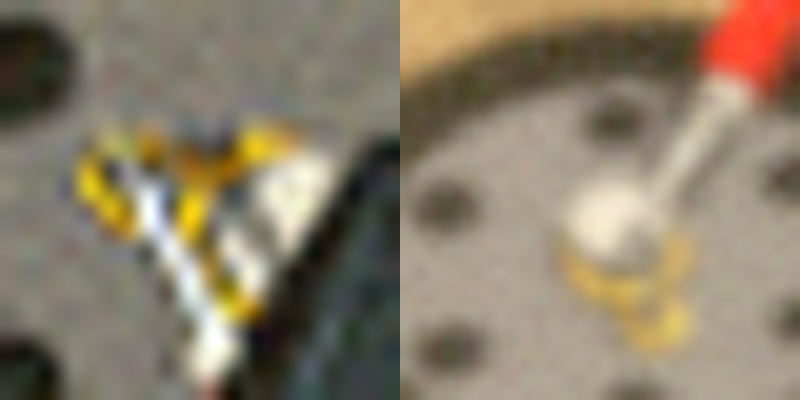

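The clip is plainly sliding out. In the top zoom the eye centre is now near (130,180), about 22 mm from the axle and still at 73°, and the ring arc shows beside the head. I'll keep up the same gentle pull.

```bash
python3 -m inch '[[[0,0.14,0.1,0,0]]]'|grep -E 'pos|ft';python3 -m inch '[[[0,0.14,0.1,0,0]]]'|grep -E 'pos|ft';python3 -m inch '[[[0,0.14,0.1,0,0]]]'|grep -E 'pos|ft'; python3 -m inch '[[[0,0.14,0.1,0,0]]]'|grep -E 'pos|ft'; python3 eye.py|head -1; python3 tgt.py .088 .004 .083|grep -E 'pos'
```

```text
position: [0.5065, -0.1768, 0.0878]
ft_force: [-2.9, -8.9, -1.7]
position: [0.5065, -0.1764, 0.0878]
ft_force: [-3.8, -9.2, -0.7]
position: [0.5065, -0.1761, 0.0879]
ft_force: [-4.0, -8.9, -0.5]
position: [0.5065, -0.1758, 0.088]
ft_force: [-4.2, -9.0, -0.7]
yellow n 31 min px 305 far along mm [28.3 29.  65.5 68.1] centroid [10.3 17.9]
t 18.07 pos [ 0.5065 -0.1757  0.0881] F [-3.88 -9.88 -0.43] w 0.0134 tilt [ 5.000e-04 -6.920e-02 -9.976e-01] y [-0.5233  0.8501 -0.0593]Traceback (most recent call last):
  File "eye.py", line 8, in <module>
    ys,xs=np.nonzero(r);Q=np.array([ray("top",(x,y),.1)[:2] for x,y in zip(xs,ys)]);print("red",cv2.minAreaRect((Q*1000).astype(np.float32)),len(xs))
                                                                                                ~~~~~~~~~~~~~~~^^^^^^^^^^^^^^^^^^^^^^^^^^^^^
cv2.error: OpenCV(4.12.0) /io/opencv/modules/imgproc/src/convhull.cpp:143: error: (-215:Assertion failed) total >= 0 && (depth == CV_32F || depth == CV_32S) in function 'convexHull'
```

```bash
sed -i '/^r=/,$d' eye.py; python3 -m inch '[[[0,0.14,0.1,0,0],[0,0.14,0.1,0,0],[0,0.14,0.1,0,0],[0,0.14,0.1,0,0]]]'|grep -E 'pos|ft';python3 -m inch '[[[0,0.14,0.1,0,0],[0,0.14,0.1,0,0],[0,0.14,0.1,0,0],[0,0.14,0.1,0,0]]]'|grep -E 'pos|ft'; python3 eye.py|head -1; python3 tgt.py .088 .004 .083|grep -E 'pos'
```

```text
position: [0.5065, -0.1751, 0.0886]
ft_force: [-3.0, -9.9, 0.4]
position: [0.5065, -0.1744, 0.0891]
ft_force: [-3.6, -9.4, -0.6]
yellow n 20 min px 305 far along mm [27.6 28.3 65.5 68.1] centroid [12.7 21.4]
t 18.78 pos [ 0.5065 -0.1743  0.0892] F [ -2.39 -10.29  -0.95] w 0.0134 tilt [-0.0019 -0.0889 -0.996 ] y [-0.5206  0.8505 -0.0749]
```

The numbers show three things going wrong:
- The tool has tilted 5°.
- The pick has yawed in the grip.
- The hook has ridden up on the wire (TCP z has risen 6 mm).

I'll ease off, feel down to the hub again, then carry on.

```bash
python3 -m inch '[[[0.1,-0.05,-0.03,0,0],[0.1,-0.05,-0.03,0,0]]]'|grep -E 'pos|ft';python3 -m inch '[[[0.1,0,0,0,0],[0,0,0,0,0]]]'|grep -E 'pos|ft'; python3 -m inch '[[[0.08,0,0,0,0],[0,0,0,0,0]]]'|grep -E 'pos|ft'; python3 eye.py; python3 tgt.py .088 .004 .083|grep -E 'pos'
```

```text
position: [0.5061, -0.1771, 0.0877]
ft_force: [-1.9, -2.1, -0.0]
position: [0.5058, -0.1772, 0.0868]
ft_force: [-2.3, -4.0, 1.3]
position: [0.5057, -0.1772, 0.0865]
ft_force: [-2.1, -3.9, 2.3]
yellow n 27 min px 305 far along mm [29.  65.5 67.4 68.1] centroid [13.1 20.4]
t 19.33 pos [ 0.5058 -0.1772  0.0866] F [-2.57 -4.34  2.21] w 0.0132 tilt [-0.0032 -0.0914 -0.9958] y [-0.52    0.8507 -0.0764]
```

```bash
python3 -m inch '[[[-0.05,0.03,0.1,-0.01,0]]]'|grep -E 'pos|ft';python3 -m inch '[[[-0.02,0.03,0.12,-0.015,0]]]'|grep -E 'pos|ft'; python3 -m inch '[[[0,0.03,0.12,-0.015,0]]]'|grep -E 'pos|ft';python3 tgt.py .088 .004 .083
```

```text
position: [0.5063, -0.1766, 0.0872]
ft_force: [-4.1, -7.1, 2.5]
position: [0.5069, -0.1766, 0.0878]
ft_force: [-5.3, -10.2, 3.5]
position: [0.5076, -0.1772, 0.0883]
ft_force: [-5.4, -11.3, 5.1]
u deg 33.87246780604287
t 19.58 pos [ 0.5076 -0.1772  0.0883] F [ -5.43 -11.28   5.11] w 0.0133 tilt [-0.0044 -0.0965 -0.9953] y [-0.5557  0.8278 -0.0778]
turn 0.0 then cm tool [ 0.69 -1.16 -1.09] joint6 -2.55
q [-0.5   0.63  1.79 -0.14  0.69 -2.55]
```

Force is getting too close to the limit, so I'm easing off straight away.

```bash
python3 -m inch '[[[-0.06,-0.03,-0.1,0,0]]]'|grep -E 'pos|ft';python3 -m inch '[[[-0.08,0,-0.02,0,0]]]'|grep -E 'pos|ft'; python3 -m inch '[[[-0.03,0,0,0,0]]]'|grep -E 'pos|ft'; python3 -m inch '[[[0,0,0,0,0]]]'|grep -E 'pos|ft'; python3 eye.py; python3 -c "
from h import *
o=robot.get_obs();print(o['moment'],o['ft_force'],o['position'])
b=camera('scene');g=cv2.cvtColor(b,cv2.COLOR_RGB2HSV);m=(g[...,0]>14)&(g[...,0]<30)&(g[...,1]>95);m[:165]=0;m[190:]=0;m[:,:228]=0;m[:,258:]=0
for r in range(165,186): print(''.join('#' if v else '.' for v in m[r,228:258]))"
```

```text
position: [0.5076, -0.1788, 0.0893]
ft_force: [-0.1, -3.2, -1.9]
position: [0.5076, -0.1789, 0.0901]
ft_force: [-0.1, -2.3, -1.1]
position: [0.5077, -0.1786, 0.0903]
ft_force: [-0.9, -4.2, -1.3]
position: [0.5076, -0.1783, 0.0901]
ft_force: [-1.1, -4.0, -2.2]
yellow n 24 min px 305 far along mm [30.2 30.9 31.6 67.4] centroid [ 9.3 21.4]
[-0.61934297  0.07972052 -0.25204434] [-0.83760343 -3.85154355 -0.62600457] [ 0.50761139 -0.17825409  0.09004079]
..............................
..............................
..............................
..............................
..............................
..............................
..............................
..............................
..............................
.........##......##...........
.........###.....##...........
..........#####..#............
...........#####.#............
.............###.##...........
..............#####........#..
..............#####...........
................#.............
..............................
..............................
..............................
..............................
```

The clip has now moved about 6 mm (far edge 25 → 31.6 mm) and is holding. More of the same, at lower force.

```bash
python3 -m inch '[[[0.08,0.06,0.06,-0.006,0]]]'|grep -E 'pos|ft';python3 -m inch '[[[0,0.08,0.07,-0.007,0]]]'|grep -E 'pos|ft'; python3 -m inch '[[[-0.02,0.09,0.07,-0.007,0]]]'|grep -E 'pos|ft'; python3 eye.py
```

```text
position: [0.5078, -0.1777, 0.0892]
ft_force: [-1.3, -5.8, -0.4]
position: [0.508, -0.1772, 0.089]
ft_force: [-1.5, -7.0, 0.2]
position: [0.5083, -0.1764, 0.0891]
ft_force: [-0.8, -1.4, -1.4]
yellow n 19 min px 305 far along mm [33.5 34.2 65.5 68.1] centroid [12.7 27.6]
```

```bash
python3 -m inch '[[[-0.02,0.09,0.07,-0.007,0]]]'|grep -E 'pos|ft';python3 -m inch '[[[-0.02,0.09,0.07,-0.007,0]]]'|grep -E 'pos|ft'; python3 eye.py;python3 tgt.py .088 .004 .083|grep pos
```

```text
position: [0.5079, -0.1736, 0.0887]
ft_force: [-0.1, -0.5, 0.2]
position: [0.5079, -0.1716, 0.0886]
ft_force: [0.6, -0.4, -0.1]
yellow n 21 min px 305 far along mm [39.8 40.5 41.2 68.1] centroid [ 9.4 31.3]
t 20.53 pos [ 0.5078 -0.1713  0.0886] F [ 0.72 -0.13 -0.98] w 0.0138 tilt [-0.004  -0.0957 -0.9954] y [-0.5869  0.8062 -0.0752]
```

It snapped free. Now dragging it about 12 mm further to get well clear.

```bash
python3 -m inch '[[[0,0.12,0.16,0,0],[0,0.12,0.16,0,0],[0,0.12,0.16,0,0],[0,0.12,0.16,0,0]]]'|grep -E 'pos|ft'; python3 -m inch '[[[0,0.12,0.16,0,0],[0,0,0,0,0]]]'|grep -E 'pos|ft'; python3 eye.py;python3 tgt.py .088 .004 .083|grep pos
```

```text
position: [0.5101, -0.1618, 0.0878]
ft_force: [-0.6, -1.1, 0.1]
position: [0.511, -0.1593, 0.0877]
ft_force: [0.4, -0.7, -1.0]
yellow n 15 min px 305 far along mm [53.5 54.2 54.9 67.4] centroid [13.  48.8]
t 21.08 pos [ 0.511  -0.1593  0.0877] F [-0.21  0.08 -0.22] w 0.0132 tilt [-0.0039 -0.0947 -0.9955] y [-0.588   0.8054 -0.0743]
```

```bash
python3 -m inch '[[[0,0,0,0,0],[-0.3,-0.02,-0.02,0,0],[-0.5,-0.04,-0.03,0,0],[-0.5,-0.04,-0.03,0,0],[-1,-0.07,-0.06,0,0],[-2,-0.15,-0.12,0,0],[-2,-0.15,-0.12,0,0],[0,0,0,0,0]]]'|grep -E 'time|pos|ft'; python3 eye.py;python3 tgt.py .088 .004 .083; python3 - <<'E'
from h import *
a=camera("top");b=camera("scene")
A=cv2.resize(a[190:240,290:345,::-1],None,fx=7,fy=7,interpolation=2);B=cv2.resize(b[120:195,205:285,::-1],None,fx=4.6667,fy=4.6667,interpolation=2)
cv2.imwrite("pics/k6.png",np.hstack([A,cv2.resize(B,(373,350))]))
E
```

```text
time: 21.75
position: [0.5094, -0.1583, 0.1546]
ft_force: [1.2, 0.2, -1.3]
yellow n 29 min px 305 far along mm [54.2 54.9 65.5 67.4] centroid [11.8 44. ]
u deg 36.14647452756579
t 21.8 pos [ 0.5087 -0.158   0.1533] F [-0.28  0.22 -0.39] w 0.0132 tilt [-0.0103 -0.0907 -0.9958] y [-0.5885  0.8057 -0.0673]
turn 0.0 then cm tool [ 7.35 -2.5  -1.97] joint6 -2.59
q [-0.46  0.52  1.75 -0.12  0.84 -2.59]
```

View pics/k6.png

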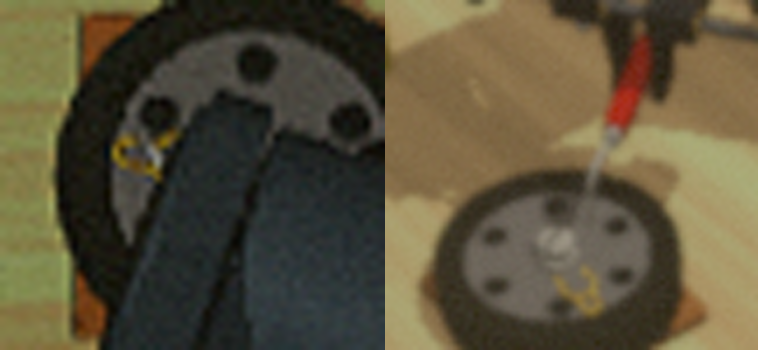

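This view shows the clip lying free on the hub near the tyre at left (scene (580,290)), with the hook lifted clear above the wheel. Next I'll measure the pick's slip in the grip with the wrist camera, then carry it back.

```bash
cat > slip.py <<'E'
from h import *
o=robot.get_obs();i=camera_info("wrist");im=camera("wrist")
M=R.from_quat(o["tool_rot"]).as_matrix();T=o["position"]
K=np.array(i["camera_matrix"]);C=R.from_rotvec(np.ravel(i["rvec"])).as_matrix();c=-C.T@np.ravel(i["tvec"])
g=cv2.cvtColor(im,cv2.COLOR_RGB2HSV);m=((g[...,0]<8)|(g[...,0]>172))&(g[...,1]>160)&(g[...,2]>60);m[320:]=0
n,l,s,_=cv2.connectedComponentsWithStats(m.astype(np.uint8));k=1+s[1:,4].argmax();print("blob",s[k])
ys,xs=np.nonzero(l==k)
ct=M.T@(c-T);print("cam in tool mm",np.round(ct*1000))
D=(M.T@C.T@np.linalg.inv(K)@np.stack([xs,ys,np.ones(len(xs))])).T
# top face of handle: tool x = -0.007-0.007 (handle centre 7 mm behind TCP)
X=-0.014;P=ct+D*((X-ct[0])/D[:,0])[:,None];q=P[:,1:]*1000
print(cv2.minAreaRect(q.astype(np.float32)),"rear z",q[:,1].min(),q[:,1].max())
rows={}
for (y,z),v in zip(q,ys): rows.setdefault(v,[]).append((y,z))
mid=np.array([np.mean(r,0) for v,r in sorted(rows.items()) if len(r)>4]);wid=[np.ptp([a for a,_ in r]) for v,r in sorted(rows.items())]
f=np.polyfit(mid[:,1],mid[:,0],1);print("y=a z+b",f,"yaw slip rad",np.arctan(f[0]),"width front/rear",wid[:3],wid[-3:])
E
python3 slip.py
```

```text
blob [ 262  162   29  102 2807]
cam in tool mm [-151.    0.  -72.]
((0.08583545684814453, -30.08045196533203), (50.487464904785156, 13.398696899414062), 89.9737548828125) rear z -55.32316438375913 -4.833846952925352
y=a z+b [0.00074738 0.11319025] yaw slip rad 0.0007473809986748938 width front/rear [np.float64(7.31587506498334), np.float64(8.695267997435456), np.float64(10.535045382625462)] [np.float64(12.519814364163427), np.float64(12.531871454464337), np.float64(12.54395179008791)]
```

```bash
python3 -m inch '[[[-0.3,0,0,0.12,0],[0,0,0,0.12,0],[0,0,0,0.12,0],[0,0,0,0.12,0],[0,0,0,0.12,0],[0,0,0,0.12,0],[0,0,0,0.12,0],[0,0,0,0.12,0]]]'|grep -E 'time|pos'; python3 -m inch '[[[0,0,0,0.12,0],[0,0,0,0.12,0],[0,0,0,0.12,0],[0,0,0,0.12,0],[0,0,0,0.12,0],[0,0,0,0.12,0],[0,0,0,0,0]]]'|grep -E 'time|pos'; python3 tgt.py .088 .004 .083; python3 slip.py
```

```text
time: 22.62
position: [0.4999, -0.1536, 0.1434]
time: 23.2
position: [0.4936, -0.1506, 0.1337]
u deg -64.40218412078154
t 23.2 pos [ 0.4936 -0.1506  0.1337] F [ 0.59  0.15 -0.64] w 0.0134 tilt [-0.0543 -0.0677 -0.9962] y [ 0.8991  0.4307 -0.0783]
turn 0.0 then cm tool [ 4.2   8.71 -5.49] joint6 -0.84
q [-0.46  0.54  1.77 -0.11  0.84 -0.84]
blob [ 262  162   28  102 2801]
cam in tool mm [-151.   -0.  -72.]
((0.06266403198242188, -30.218870162963867), (13.392662048339844, 50.48916244506836), 0.026232384145259857) rear z -55.462662800207006 -4.971646307000574
y=a z+b [-0.0013251   0.01982912] yaw slip rad -0.0013250953095216619 width front/rear [np.float64(6.401119078417755), np.float64(8.694804084696742), np.float64(10.07656102967964)] [np.float64(12.520007212140511), np.float64(12.532073215323432), np.float64(12.042359544008338)]
```

The pick has not slipped in the grip; only the tool tilted. Finishing the turn, then on to the stand.

```bash
python3 -m inch '[[[-0.5,0,0,0.09,0],[0,0,0,0.09,0],[0,0,0,0.08,0],[0,0,0,0,0]]]'|grep -E 'time'; python3 -c "
from h import *
plan([.5124,.186,.14],[.9828,.1842])"
```

```text
time: 23.58
t 23.58 pos [ 0.4919 -0.1494  0.1357] F [-0.41 -0.93 -1.33] w 0.0131 tilt [-0.0606 -0.0645 -0.9961] y [ 0.9789  0.1911 -0.072 ]
turn 0.0112 then cm tool [ -2.72   8.02 -32.52] joint6 -0.58
```

```bash
python3 -m inch '[[[-0.3,0.4,-1.5,0.011,0],[-0.3,0.75,-3,0,0],[-0.3,0.75,-3,0,0],[-0.3,0.75,-3,0,0],[-0.3,0.75,-3,0,0],[-0.3,0.75,-3,0,0],[-0.3,0.75,-3,0,0],[-0.3,0.75,-3,0,0]]]'|grep -E 'time'; python3 -c "
from h import *
plan([.5124,.186,.14],[.9828,.1842])"
```

```text
time: 24.25
t 24.25 pos [0.5047 0.0852 0.1404] F [-0.02 -0.78 -1.09] w 0.0133 tilt [-0.0639 -0.0658 -0.9958] y [ 0.9757  0.2053 -0.0762]
turn 0.026 then cm tool [-0.67  2.57 -9.76] joint6 -0.17
```

```bash
python3 -m inch '[[[-0.2,0.8,-3,0.026,0],[-0.2,0.8,-3,0,0],[-0.1,0.4,-1.3,0,0],[0,0,0,0,0],[0,0,0,0,0],[0,0,0,0,0]]]'|grep -E 'time'; python3 -c "
from h import *
plan([.5124,.186,.14],[.9828,.1842])"
```

```text
time: 24.75
t 24.75 pos [0.5082 0.1704 0.1379] F [ 0.3  0.2 -1.2] w 0.0131 tilt [-0.0659 -0.0656 -0.9957] y [ 0.9743  0.2111 -0.0784]
turn 0.0321 then cm tool [-0.34  0.68 -1.44] joint6 -0.03
```

```bash
python3 -m inch '[[[0,0.6,-1.2,0.03,0],[0,0.1,-0.2,0,0],[0,0,0,0,0],[0,0,0,0,0]]]'|grep -E 'time'; python3 -c "
from h import *
plan([.512,.1857,.075],[.9828,.1842])"
```

```text
time: 25.08
t 25.08 pos [0.5114 0.1803 0.1359] F [ 0.01  0.22 -0.62] w 0.0132 tilt [-0.0697 -0.0678 -0.9953] y [ 0.9801  0.181  -0.081 ]
turn 0.0017 then cm tool [ 6.02  0.65 -0.85] joint6 0.02
```

```bash
python3 -m inch '[[[1,0.15,-0.4,0,0],[1.5,0.15,-0.3,0,0],[1.5,0.15,-0.1,0,0],[1.3,0.15,-0.05,0,0],[0.3,0,0,0,0],[0,0,0,0,0],[0,0,0,0,0]]]'|grep -E 'time'; python3 -c "
from h import *
plan([.512,.1857,.058],[.9828,.1842])"; python3 slip.py | tail -2
```

```text
time: 25.67
t 25.67 pos [0.5118 0.1813 0.0752] F [-0.37 -0.17 -0.46] w 0.0132 tilt [-0.0706 -0.0685 -0.9951] y [ 0.9805  0.1784 -0.0819]
turn -0.0008 then cm tool [ 1.68  0.24 -0.52] joint6 0.04
((0.05113983154296875, -30.256685256958008), (50.47293472290039, 13.530099868774414), 89.96350860595703) rear z -55.49035763765749 -5.024178837364931
y=a z+b [-0.00140916 -0.02859892] yaw slip rad -0.0014091589779217394 width front/rear [np.float64(8.683902931793128), np.float64(10.521333269541188), np.float64(11.446293232219492)] [np.float64(12.514247336459713), np.float64(12.526295993905567), np.float64(12.538367874490039)]
```

```bash
python3 -m inch '[[[0.3,0,-0.5,0,0],[0.5,0,-0.1,0,0],[0.5,0.1,0,0,0],[0,0,0,0,0],[0,0,0,0,0]]]'|grep -E 'time'; python3 -c "
from h import *
plan([.512,.1857,.046],[.9828,.1842])"
```

```text
time: 26.13
t 26.13 pos [0.5124 0.1874 0.063 ] F [ 0.52 -0.   -1.56] w 0.0132 tilt [-0.0653 -0.0676 -0.9956] y [ 0.9809  0.179  -0.0765]
turn -0.0006 then cm tool [1.71 0.06 0.07] joint6 0.05
```

```bash
python3 -m inch '[[[0.3,0.1,-0.15,0,0],[0.3,0,0,0,0],[0,0,0,0,0]]]'|grep -E 'pos|ft'; python3 -m inch '[[[0.2,0,0,0,0],[0,0,0,0,0]]]'|grep -E 'pos|ft';python3 -c "
from h import *
plan([.512,.1857,.044],[.9828,.1842])"
```

```text
position: [0.513, 0.189, 0.0566]
ft_force: [-0.3, 0.8, -1.0]
position: [0.5129, 0.1889, 0.0543]
ft_force: [-1.0, -0.9, -1.1]
t 26.55 pos [0.5129 0.1889 0.0543] F [-1.02 -0.89 -1.12] w 0.0136 tilt [-0.0645 -0.0675 -0.9956] y [ 0.9809  0.1794 -0.0757]
turn -0.0003 then cm tool [ 1.05 -0.07  0.24] joint6 0.05
```

```bash
python3 -m inch '[[[0.3,-0.05,0.2,0,0],[0.2,0,0,0,0],[0,0,0,0,0]]]'|grep -E 'pos|ft'; python3 -m inch '[[[0.15,0,0,0,0],[0,0,0,0,0]]]'|grep -E 'pos|ft'; python3 -m inch '[[[0.15,0,0,0,0],[0,0,0,0,0]]]'|grep -E 'pos|ft'; python3 -m inch '[[[0.15,0,0,0,0],[0,0,0,0,0]]]'|grep -E 'pos|ft';python3 -c "
from h import *
plan([.512,.1857,.044],[.9828,.1842])"
```

```text
position: [0.5125, 0.1862, 0.0491]
ft_force: [-0.3, -0.1, -0.2]
position: [0.5123, 0.1859, 0.0473]
ft_force: [0.1, 0.4, -1.0]
position: [0.5126, 0.1858, 0.0463]
ft_force: [-1.7, -0.8, 2.9]
position: [0.5126, 0.1857, 0.0462]
ft_force: [-0.8, -0.2, 3.7]
t 27.3 pos [0.5126 0.1857 0.0462] F [-0.84 -0.2   3.74] w 0.0131 tilt [-0.0635 -0.0672 -0.9957] y [ 0.981   0.1791 -0.0747]
turn -0.0006 then cm tool [ 0.22 -0.04 -0.02] joint6 0.05
```

```bash
python3 -m inch '[[[0.2,0,0,0,0],[0.2,0,0,0,0],[0.2,0,0,0,0]]]' 15|grep -E 'pos|ft'; python3 -m inch '[[[0,0,0,0,0.2],[0,0,0,0,0.25],[0,0,0,0,0.3],[0,0,0,0,0.5],[0,0,0,0,0.7],[0,0,0,0,0.7],[0,0,0,0,0.8],[0,0,0,0,0.8]]]' 15; python3 -m inch '[[[0,0,0,0,0.8],[0,0,0,0,0.8],[0,0,0,0,0.8],[0,0,0,0,0.8]]]';python3 -c "
from h import *
plan([.5126,.1857,.2],[.9828,.1842])"
```

```text
position: [0.5124, 0.1855, 0.0438]
ft_force: [-3.3, -0.3, 21.0]
time: 28.22
position: [0.5127, 0.1856, 0.0428]
tool_rot: [0.419, 0.545, -0.484, 0.542]
ft_force: [1.2, 0.6, -0.1]
grip_width: 0.0517
time: 28.55
position: [0.5125, 0.1855, 0.0424]
tool_rot: [0.419, 0.545, -0.484, 0.541]
ft_force: [0.5, -0.1, -0.6]
grip_width: 0.0687
t 28.55 pos [0.5125 0.1855 0.0424] F [ 0.48 -0.07 -0.63] w 0.0687 tilt [-0.0622 -0.0678 -0.9958] y [ 0.981   0.1796 -0.0736]
turn -0.0001 then cm tool [-15.7   -1.15   0.85] joint6 0.05
```

```bash
python3 -m inch '[[[-0.5,-0.04,0.03,0,0.8],[-1,-0.07,0.05,0,0.8],[-1.5,-0.11,0.08,0,0.8],[-2,-0.15,0.11,0,0.8],[-2.5,-0.18,0.13,0,0.8],[-3,-0.22,0.16,0,0.8],[-3,-0.22,0.16,0,0.8],[0,0,0,0,0.8]]]';python3 -m inch '[[[0,0,2,0,0.8],[0,0,0,0,0.8],[0,0,0,0,0.8]]]'|grep -E 'pos|time'; python3 - <<'E'
from h import *
i=camera_info('wrist');W=camera('wrist');Tp=camera('top');S=camera('scene');s0=cv2.imread('pics/scene0.png')[:,:,::-1];t0=cv2.imread('pics/top0.png')[:,:,::-1]
def red(im,box,lo=(180,90)):
    g=cv2.cvtColor(np.ascontiguousarray(im),cv2.COLOR_RGB2HSV);m=((g[...,0]<8)|(g[...,0]>172))&(g[...,1]>lo[0])&(g[...,2]>lo[1]);k=np.zeros_like(m);x,y,X,Y=box;k[y:Y,x:X]=1
    n,l,s,_=cv2.connectedComponentsWithStats((m&k).astype(np.uint8));j=1+s[1:,4].argmax();ys,xs=np.nonzero(l==j);return xs,ys
for nm,im,i0 in (('wrist',W,i),('top',Tp,None),('top0',t0,None)):
    xs,ys=red(im,(0,0,560,420) if nm=='wrist' else (165,225,245,265));P=np.array([ray(nm[:5].rstrip('0'),(x,y),.058 if nm=='wrist' else .055,i0)[:2] for x,y in zip(xs,ys)]);print(nm,cv2.minAreaRect((P*1000).astype(np.float32)),len(xs))
for nm,im in (('scene',S),('scene0',s0)):
    xs,ys=red(im,(300,210,390,270));print(nm,cv2.minAreaRect(np.stack([xs,ys],1).astype(np.float32)),len(xs))
# clip & bystanders
d=np.abs(S.astype(int)-s0).sum(2)>90
n,l,s,c=cv2.connectedComponentsWithStats(d.astype(np.uint8));print("scene diffs",[list(map(int,r)) for r in s[1:] if r[4]>6])
d=np.abs(Tp.astype(int)-t0).sum(2)>90
n,l,s,c=cv2.connectedComponentsWithStats(d.astype(np.uint8));print("top diffs",[list(map(int,r)) for r in s[1:] if r[4]>6])
g=cv2.cvtColor(Tp,cv2.COLOR_RGB2HSV);m=(g[...,0]>14)&(g[...,0]<32)&(g[...,1]>120)&(g[...,2]>60);m[:198]=0;m[226:]=0;m[:,:304]=0;m[:,340:]=0
ys,xs=np.nonzero(m);P=np.array([ray("top",(x,y),.047)[:2] for x,y in zip(xs,ys)])-[.5751,-.164];print("clip px",np.round(P*1000).tolist())
E
```

```text
time: 29.22
position: [0.5115, 0.1857, 0.187]
tool_rot: [0.418, 0.545, -0.485, 0.541]
ft_force: [-0.4, 0.1, -1.3]
grip_width: 0.0697
time: 29.47
position: [0.5163, 0.1666, 0.1932]
wrist ((512.7205810546875, 186.8623504638672), (13.376514434814453, 106.83263397216797), 10.073246002197266) 1492
top ((519.3141479492188, 150.98316955566406), (13.361364364624023, 39.61201477050781), 11.626012802124023) 76
top0 ((511.6275939941406, 184.809814453125), (12.999113082885742, 107.86550903320312), 10.514097213745117) 197
scene ((347.8553466796875, 238.92745971679688), (43.566036224365234, 5.420119285583496), 31.82744598388672) 199
scene0 ((348.03216552734375, 238.6351776123047), (43.56559753417969, 5.240974426269531), 31.607501983642578) 190
scene diffs [[237, 0, 9, 17, 109], [258, 0, 20, 23, 188], [343, 0, 41, 43, 970], [392, 0, 10, 23, 71], [399, 0, 19, 16, 132], [428, 0, 33, 34, 369], [452, 0, 108, 110, 5208], [412, 17, 16, 16, 125], [408, 28, 7, 17, 35], [357, 31, 48, 67, 1443], [422, 32, 13, 8, 45], [271, 41, 132, 179, 6988], [460, 41, 8, 8, 20], [468, 40, 10, 12, 45], [429, 45, 3, 5, 8], [
[... 901 characters left out ...]
 1362], [291, 401, 8, 9, 35], [242, 403, 8, 8, 37], [266, 418, 10, 2, 12]]
clip px [[18.0, 29.0], [16.0, 48.0], [16.0, 45.0], [15.0, 34.0], [15.0, 31.0], [15.0, 29.0], [15.0, 26.0], [15.0, 23.0], [13.0, 50.0], [13.0, 48.0], [13.0, 45.0], [13.0, 42.0], [13.0, 40.0], [13.0, 37.0], [13.0, 34.0], [12.0, 23.0], [12.0, 21.0], [12.0, 18.0], [10.0, 53.0], [10.0, 40.0], [10.0, 37.0], [8.0, 53.0], [8.0, 51.0], [7.0, 40.0], [7.0, 37.0], [5.0, 51.0], [5.0, 48.0], [5.0, 45.0], [5.0, 40.0], [5.0, 37.0], [2.0, 45.0], [2.0, 43.0], [2.0, 40.0], [2.0, 37.0], [-1.0, 37.0], [-1.0, 35.0], [-1.0, 24.0], [-4.0, 35.0], [-4.0, 32.0], [-4.0, 29.0], [-4.0, 27.0], [-4.0, 24.0], [-4.0, 21.0], [-6.0, 29.0], [-7.0, 21.0]]
```

All checks pass: the pick is within about 1–2 mm of where it started and level, the clip's ring is centred about 28 mm from the axle, and the arm is clear. Handing in.

```bash
python3 -m inch '[[[0,0,0,0,0.8],[0,0,0,0,0.8],[0,0,0,0,0.8],[0,0,0,0,0.8]]]'; python3 -c "
from rig import robot
print(robot.hand_in())"
```

```text
time: 29.95
position: [0.5143, 0.1679, 0.1901]
tool_rot: [0.418, 0.546, -0.483, 0.542]
ft_force: [-0.1, -0.4, -0.4]
grip_width: 0.0696
the job is handed in; nothing more can be done
None
```

The clip is out of the groove and lying on the wheel, and the pick is back in its stand. I handed the job in at about 30 s of the 61 s allowed. I lowered the hook through the eye by feel and pulled the clip sideways until it snapped free, then dragged it clear.

**Last checks:**
- **Clip:** its ring is centred about 28 mm from the axle axis, on the hub face (top camera).
- **Pick:** the handle is within about 1–2 mm and 0.5° of where it started, and the scene view matches the first picture, so it is level in both notches. I checked this by measurement only, not by viewing another picture.
- **Robot:** gripper open and raised well clear of the stand, touching nothing.

**What did not go smoothly:**
- **Pull force:** the clip needed more than the stated 3 to 8 N. The wrist mostly read 9–10 N during the pull and about 12.5 N sideways (plus 5 N vertically) for one row. Part of that was probably the hook pressing and dragging on the hub. I cannot confirm that the pick's force on the clip stayed under 12 N or its force on the wheel under 8 N; I eased off at once.
- **Tool tilt:** the tool tilted about 5° under load and stayed tilted. The pick did not slip in the grip.
- **Hook height:** the cameras first suggested the hook's end was about 3 mm high. Touching the hub showed it was close to its straight height, so I used that.
- **Screwdriver, torch and dish:** I did not measure them separately at the end. No move went near them.

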